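Hang the pail of bottle caps on its hook stand

ROBOT

A 6-joint arm with a two-finger parallel gripper is mounted at the origin on the work surface. World frame = base frame: x ahead of the robot, y to its left, z up, the work surface at z = 0. Lengths are in mm, angles in rad, forces in N, time in s.
With the tool pointing down it reaches from about 275 to 1000 mm from the base axis. Payload 8.4 kg.
Tool frame: the origin (TCP) lies at the very end of the fingers, on their centre line; the grasp point (between the pads) lies 19 mm behind it; z points along the fingers, x is the direction in which the jaws open and shut, and the axes are right-handed (so a half turn about z gives the same grasp; the last joint's range is limited). The gripper opens to 85 mm and grips with 20 to 120 N. Pads are 22 mm wide; open, the fingers measure 114 mm over their backs; the gripper's body (76 mm by 85 mm) begins 54 mm behind the grasp point. The pads swing forward as they close: fully open they stand 13 mm farther back than shut.
Start: joints at [1.137, 0.353, 1.633, -0, 1.155, -0.002], TCP at [261.565, 567.637, 231.281] pointing down, gripper open.
Joint ranges: [-2.63, 2.63], [-0.92, 2.1], [0.06, 2.66], [-1.3, 4.44], [0, 2.69], [-3.02, 3.02]. Speed limits (rad/s): [2.22, 2.22, 2.79, 3.14, 3.14, 3.14].

INTERFACE

Orientations are given as [roll, pitch, yaw] about the fixed x, y, z axes, in that order (R = Rz(yaw) Ry(pitch) Rx(roll)).
In Python, from rig import sense, grab_frame, calibration, sign_off gives the robot as it stands.
- The arm moves only by the tool servo_tool, never from a script. Its argument "series" is one flat list of numbers, 4 for each row, row after row: the shift along the world's x, y, z in m, then the turn about the world's z in degrees. In form: [x, y, z, yaw, x, y, z, yaw, ...]. A call has 1 to 8 rows; each row shifts and turns the commanded pose from where the row before left it; what a row does not reach is not made up. A row lasts 1/12 s, in which the tool goes at most 41.7 mm and 7.16 degrees, less where a joint would pass 70% of its speed; a pose out of reach is approached as far as the arm can. A call is refused whole if a number of a shift passes 0.0417 or a number of a turn 7.16, either way. A call with a gripper value outside its range is refused whole. "gripper" is the finger opening in m, from 0 to 0.0854, set as the call begins (left out, the last holds). The fingers move at their own pace and stop on an object; "newtons" is the grip in N (left out, the last holds). Time passes only in rows, so rows that do not move let the fingers close. It gives the time, the measured TCP pose, the force and the opening at its end, in the units of the state.
- sense(): the state, without advancing time (a new reading comes with each control period).
- grab_frame(name): name is "scene" or "top"; returns the picture (480x640x3 uint8, blue, green, red); there is no depth.
- calibration(name): a dict with "fx", "fy", "cx", "cy" (pixels), "distortion" ([k1, k2, p1, p2, k3] as OpenCV has them; the pictures are not rectified), "rvec" (rotation vector, rad) and "tvec" (3), from world to camera coordinates, as OpenCV has them. Camera axes: x right, y down, z forward; pixel columns grow to the right and rows downward; lengths in mm; the calibration is good to about 2 mm. A picture is of the moment at which its call begins. calibration takes no time and is no camera call.
- sign_off(): hands the job in, once; it reports no verdict.
The state is a dict: "clock": time; "qpos": joint angles; "qvel": joint speeds; "joint_efforts": joint torques, N m; "eef_pos": TCP position; "tcp_rot": TCP orientation; "contact_force": force on the tool from outside, world axes, zero at the start; "wrist_torque": the same for the moment, N m; "opening": opening from 0.0 (shut) to 1.0 (fully open).
Only numpy, scipy, OpenCV 4.12 (cv2) and the standard library are available. Lean on these libraries where they do the work, as an engineer would, in place of code of your own. Each camera call takes 0.05 s, during which the arm holds its last target. There are 200 camera calls.

TASK

Clear the craft table: hang the little metal pail with the bottle caps by its handle on the two-pronged hook of the steel stand, so that the handle lies across both prongs and the pail hangs free and still. Keep the pail upright on the way so that the caps stay inside, and do not shove the other things on the table about.

Things in the scene. Friction and masses are not known exactly. Their poses are not given: they have to be found in the camera images.
- pail: the pail as a whole, an open round bucket of thin plain metal with a tall rigid handle that does not fold; 108 mm across the rim, 75 mm high to the rim, 176 mm high with the handle, about 0.19 to 0.34 kg; origin under the centre of its bottom; z up; y along the handle's rod; it is the only thing on the table with such a handle, and holds three blue bottle caps
- pail_grip (a point): centre of the pail's handle, a straight level wooden rod 12 mm thick along this point's y, 120 mm long, its ends joined to the rim by upright 6 mm wires 61 mm either side; 170 mm above the pail's bottom and 95 mm above the rim, nothing in between
- pail_floor (a point): centre of the pail's inner floor, 4 mm above its underside
- hook_seat (a point): the hook: midpoint between the low seats of its two prongs, on their centre lines, 240 mm above the table. The prongs are parallel round bars 10 mm thick, 34 mm either side of this point along its y, pointing along its -x (about towards the robot), with upturned tips 40 mm out and 20 mm up (centre line). The pail's rod rests across both prongs, along this y, its centre 11 mm above this point
- cap0_c (a point): centre of one of three loose blue bottle caps inside the pail, 32 mm wide, 14 mm high
- cap1_c (a point): centre of one of three loose blue bottle caps inside the pail, 32 mm wide, 14 mm high
- cap2_c (a point): centre of one of three loose blue bottle caps inside the pail, 32 mm wide, 14 mm high
- fish: the disc fish: a 120 mm silver disc with two small caps as eyes and thin wooden sticks as a tail, about 17 mm high, lying on the table, about 180 mm long; origin at the disc's centre, underneath; a bystander
- stick_cup: white plastic cup without handle, 68 mm wide, 90 mm high, thin wooden sticks stand up in it to about 125 mm; origin under its centre; a bystander
- tape: roll of brown tape lying flat, 72 mm wide, 24 mm high; origin under its centre; a bystander
- glue: white glue bottle with an orange cap, 44 mm wide, 110 mm high, standing; origin under its centre; a bystander
- paint_bowl: yellow plastic bowl, 90 mm wide, 50 mm high; origin under its centre; a bystander
- big_cap: single blue bottle cap on the table, 48 mm wide, 16 mm high; origin under its centre; a bystander
- brush: flat paint brush lying on the table at one side, wooden handle; a bystander
- stand: the dark steel hook stand, fixed to the table; origin on the table straight below the hook seat, same axes as the hook; a cross plate 90 mm wide and the post stand 76 mm behind the seat (+x), 256 mm high; the prongs rise 6 mm towards the post; foot 150 by 170 mm, 16 mm high, from 10 to 160 mm behind the seat

How it is judged:
By the outcome, as a careful person would: the job done as asked, in the order asked, and still so for the second after the job is handed in, with the robot touching nothing.
It also fails if it takes over 56 s, if anything falls off the work surface, if the arm or the gripper's body presses on something with over 40 N, if the wrist force passes 120 N, or if a joint passes its speed limit or range.

## Working session

There is one attempt and no reset: what is moved stays moved. The work goes in short steps, Python scripts to look and compute and a tool call to move; the robot and the scene stay as the last step left them, time stands still between calls to the robot, and variables do not carry over. Pictures are saved under pics/ and viewed, about 8 in all and at most 12, crops included, and the job is handed in when it is done.

Besides the shell and the picture viewer there is one more tool, called after "Emit:" by a JSON object that holds its "api" and its "payload". servo_tool: Moves the arm, as the interface text tells. Its arguments: {"type":"object","properties":{"series":{"type":"array"},"gripper":{"type":"number"},"newtons":{"type":"number"}},"required":["series"]}

```bash
mkdir -p pics; python3 - <<'E'
from rig import *
import cv2
for n in("scene","top"):
    cv2.imwrite(f"pics/{n}0.png",grab_frame(n)); print(n,calibration(n))
print(sense())
E
```

```text
scene {'fx': 561.6139947647961, 'fy': 561.6139947647961, 'cx': 316.59209206068937, 'cy': 245.06199783170126, 'distortion': array([0.02474335, 0.        , 0.        , 0.        , 0.        ]), 'rvec': array([ 1.38810811,  1.98302887, -1.01473642]), 'tvec': array([ 204.46145974, -141.02388298, 1844.3768674 ])}
top {'fx': 549.6425800383562, 'fy': 549.6425800383562, 'cx': 320.1304452877641, 'cy': 240.9180393194226, 'distortion': array([0.00915456, 0.        , 0.        , 0.        , 0.        ]), 'rvec': array([ 2.22699713, -1.95594391,  0.23179273]), 'tvec': array([ -79.18652368,  535.8153058 , 1287.65118396])}
{'clock': 0.1, 'qpos': array([ 1.13662522e+00,  3.53582722e-01,  1.63408393e+00,  1.57135116e-05,
        1.15520795e+00, -2.38104406e-03]), 'qvel': array([ 0.00228572, -0.00304961, -0.00137892, -0.00054993,  0.00036872,
       -0.00214476]), 'joint_efforts': array([-1.95927401e-03, -6.06358051e+01, -3.42817712e+01, -1.40819288e-04,
        3.99492244e-03, -2.45560466e-05]), 'eef_pos': array([261.35842209, 567.23977251, 230.62402502]), 'tcp_rot': array([-3.14157523e+00,  1.28190563e-03,  1.13899993e+00]), 'contact_force': array([0.15508387, 0.93559498, 0.18863717]), 'wrist_torque': array([-0.04423351, -0.00191887, -0.00229797]), 'opening': 0.996948468403279}
```

View pics/scene0.png

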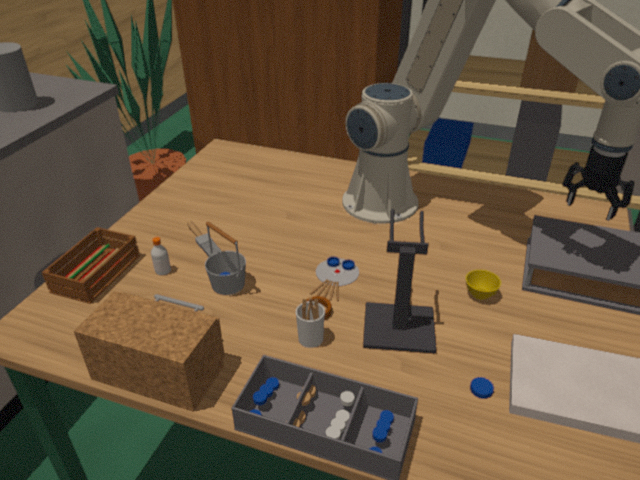

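View pics/top0.png

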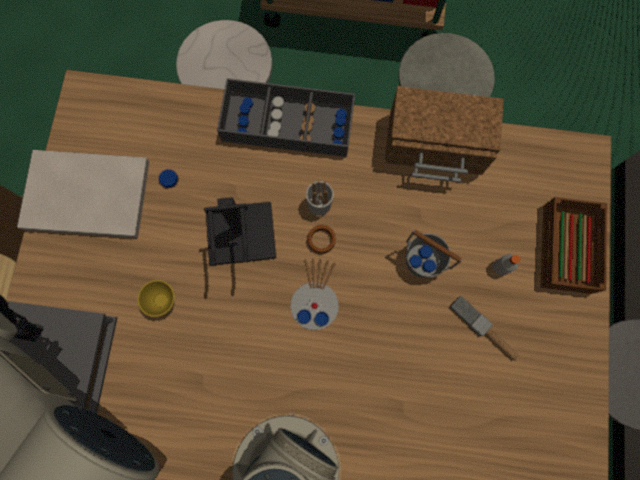

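The top picture shows the pail at about (428,257), with its rod running from (413,234) to (458,260). The hook prongs run down to about (207,296) and (233,292). In the scene picture the rod runs from (208,225) to (237,243), and the prong tips are near (392,212) and (421,212). Next I'll zoom in on both.

```bash
python3 - <<'E'
import cv2,numpy as np
s=cv2.imread("pics/scene0.png");t=cv2.imread("pics/top0.png")
def c(im,x,y,w=80,h=60): 
    r=cv2.resize(im[y:y+h,x:x+w],(400,300),interpolation=cv2.INTER_CUBIC)
    return cv2.convertScaleAbs(r,alpha=1.5,beta=20)
# factor 5
a=np.hstack([c(s,185,215),c(s,370,200)]);b=np.hstack([c(t,390,220),c(t,185,240)])
cv2.imwrite("pics/crops1.png",np.vstack([a,b]))
E
```

```text
(no output)
```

View pics/crops1.png

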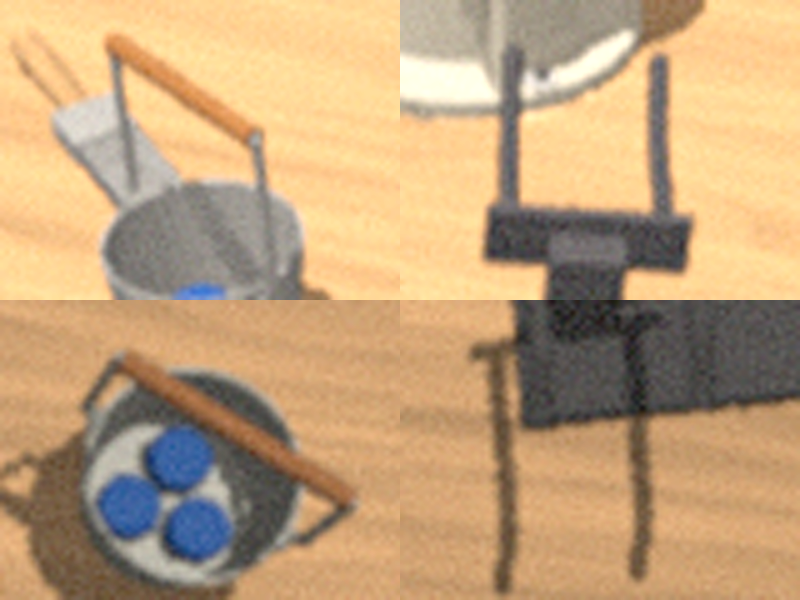

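The crops show the rod ends in the scene view at (207.6,224.0) and (236.2,242.6), and in the top view at (415.6,232.4) and (459,258.6). The prong tips in the scene view are at (392.4,209.6) and (421.6,211). The plate's top corners are at (388,241.6) and (428,243.4). The dark bars on the wood in the top view are spaced for table height, so they are shadows.

```bash
cat >h.py <<'E'
from rig import *
import cv2,numpy as np
C={n:calibration(n) for n in("scene","top")}
def P(n):
    c=C[n];K=np.array([[c['fx'],0,c['cx']],[0,c['fy'],c['cy']],[0,0,1.]])
    return K,c['distortion'],cv2.Rodrigues(c['rvec'])[0],np.array(c['tvec'])
def ray(n,p):
    K,d,R,t=P(n);u=cv2.undistortPoints(np.array([[p]],float),K,d)[0,0]
    v=R.T@np.array([*u,1]);return -R.T@t,v/np.linalg.norm(v)
def pl(n,p,z):
    o,v=ray(n,p);return o+v*(z-o[2])/v[2]
def tri(a,b):
    o1,v1=ray("scene",a);o2,v2=ray("top",b)
    k=np.linalg.lstsq(np.c_[v1,-v2],o2-o1,rcond=None)[0]
    x,y=o1+k[0]*v1,o2+k[1]*v2;return (x+y)/2,np.linalg.norm(x-y)
def proj(n,X):
    K,d,R,t=P(n);c=C[n];return cv2.projectPoints(np.array(X,float).reshape(-1,1,3),c['rvec'],t,K,d)[0][:,0]
E
python3 - <<'E'
from h import *
np.set_printoptions(precision=1,suppress=True)
a,b=tri((207.6,224),(415.6,232.4));c,d=tri((236.2,242.6),(459,258.6));print("tri",a,b,c,d)
a,b=tri((207.6,224),(459,258.6));c,d=tri((236.2,242.6),(415.6,232.4));print("tri swapped",a,b,c,d)
for p in((207.6,224),(236.2,242.6)):print("rod scene",pl("scene",p,170))
for p in((415.6,232.4),(459,258.6)):print("rod top",pl("top",p,170))
tips=[pl("scene",p,262) for p in((392.4,209.6),(421.6,211))]
cor=[pl("scene",p,256) for p in((388,241.6),(428,243.4))]
print("tips",tips,"corners",cor)
print("in top",proj("top",tips+cor))
t=cv2.imread("pics/top0.png")
r=cv2.resize(t[180:300,180:300],(600,600),interpolation=cv2.INTER_CUBIC)
cv2.imwrite("pics/top_hook.png",cv2.convertScaleAbs(r,alpha=3,beta=20))
E
```

```text
tri [ 568.9 -249.5  212.3] 69.8443729473177 [ 511.4 -295.3  125.5] 83.29352743120418
tri swapped [ 516.5 -325.3  168.6] 1.1191022547766833 [ 563.8 -221.8  167.3] 5.10048525825545
rod scene [ 518.3 -323.5  170. ]
rod scene [ 567. -217.  170.]
rod top [ 564.1 -223.7  170. ]
rod top [ 516.5 -325.5  170. ]
tips [array([435.9, 135.6, 262. ]), array([419.2, 201.4, 262. ])] corners [array([556.3, 156.4, 256. ]), array([533.8, 239.7, 256. ])]
in top [[244.4 259.4]
 [211.6 263.3]
 [244.2 203.6]
 [203.6 208.8]]
```

View pics/top_hook.png

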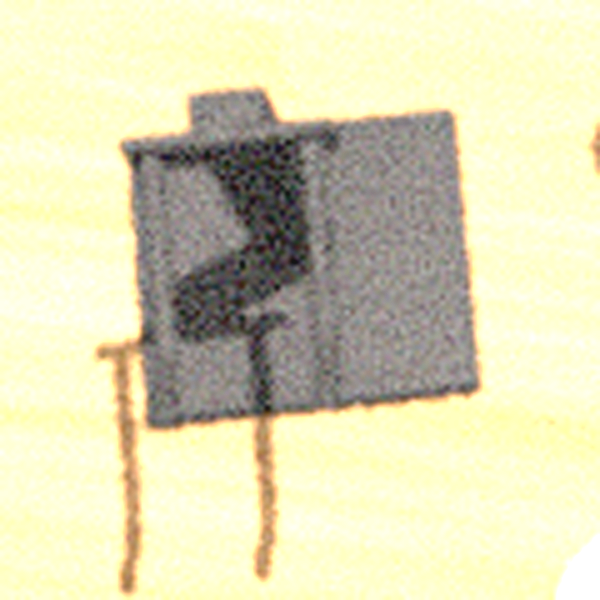

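```bash
python3 - <<'E'
from h import *
np.set_printoptions(precision=1,suppress=True)
m=lambda x,y:(x/5+180,y/5+180)
L=tri((421.6,211),m(180,416));R=tri((392.4,209.6),m(332,404));print("tips tri",L,R)
cl=tri((428,243.4),m(127,143));cr=tri((388,241.6),m(337,128));print("plate tri",cl,cr)
f=[pl("top",m(*p),16) for p in((150,425),(478,388),(453,113))];print("foot",f)
e=f[1]-f[0];print("foot near edge y-axis yaw",np.degrees(np.arctan2(e[0],-e[1])),np.linalg.norm(e))
def rep(nm,l,r,dx):
    d=l-r;y=np.arctan2(-d[0],d[1]);mid=(l+r)/2
    print(nm,np.degrees(y),np.linalg.norm(d[:2]),"seat",mid[:2]+dx*np.array([np.cos(y),np.sin(y)]))
rep("tips tri",L[0],R[0],40);rep("plate tri",cl[0],cr[0],-80)
rep("tips scene",pl("scene",(421.6,211),262),pl("scene",(392.4,209.6),262),40)
rep("tips top",pl("top",m(180,416),260),pl("top",m(332,404),260),40)
rep("foot",f[0],f[1],-10)
print("cup",pl("top",(319,200),100),"fish",pl("top",(315,305),10),"tape",pl("top",(321,239),20),"bowl",pl("top",(157,299),30))
E
```

```text
tips tri (array([419.7, 197. , 260.9]), np.float64(8.974351677011816)) (array([433.5, 133.2, 259.9]), np.float64(3.7231119624302047))
plate tri (array([534.4, 237.9, 255.8]), np.float64(3.8459395247154538)) (array([553. , 152.5, 252.7]), np.float64(6.295443562988874))
foot [array([454.8, 258.1,  16. ]), array([494.8,  97.6,  16. ]), array([636.4, 131.6,  16. ])]
foot near edge y-axis yaw 14.017322592218685 165.42776991980463
tips tri 12.176526573289832 65.20759044659559 seat [465.7 173.6]
plate tri 12.295137381744011 87.42404315517268 seat [465.5 178.2]
tips scene 14.285414631076172 67.82702688720693 seat [466.3 178.4]
tips top 12.04717099718168 62.69816813695652 seat [466.5 170.4]
foot 14.017322592218685 165.42776991980463 seat [465.1 175.4]
cup [633.5   5.5 100. ] fish [389.8 -16.5  10. ] tape [556.6  -9.9  20. ] bowl [352.4 368.7  30. ]
```

Emit:
{"api": "servo_tool", "payload": {"series": [0,0,0.035,-7,0,0,0.035,-7,0.01,-0.02,0.025,-7,0.012,-0.035,0,-7,0.012,-0.035,0,-7,0.012,-0.035,0,-7,0.012,-0.035,0,-7,0.012,-0.035,0,-7], "gripper": 0.06}}

```text
clock: 0.77
eef_pos: [331.6, 370.8, 326.0]
tcp_rot: [3.141, 0.0, 0.156]
contact_force: [0.9, -1.0, -0.1]
opening: 0.705
```

Emit:
{"api": "servo_tool", "payload": {"series": [0.01,-0.036,0,-2,0.01,-0.036,0,-2,0.01,-0.036,0,-2,0.01,-0.036,0,-2,0.01,-0.036,0,-2,0.01,-0.036,0,-2,0.01,-0.036,0,-2,0.01,-0.036,0,-2]}}

```text
clock: 1.43
eef_pos: [411.4, 82.8, 326.3]
tcp_rot: [-3.142, -0.0, -0.119]
contact_force: [1.9, 1.1, -0.4]
opening: 0.7
```

Emit:
{"api": "servo_tool", "payload": {"series": [0.014,-0.036,0,-2,0.014,-0.036,0,-2,0.014,-0.036,0,-2,0.014,-0.036,0,-2,0.014,-0.036,0,-2,0.014,-0.036,0,-2,0.014,-0.036,-0.02,-2,0.014,-0.036,-0.02,-2]}}

```text
clock: 2.1
eef_pos: [523.2, -202.6, 288.2]
tcp_rot: [-3.141, -0.002, -0.399]
contact_force: [1.3, 0.8, 0.2]
opening: 0.7
```

Emit:
{"api": "servo_tool", "payload": {"series": [0.009,-0.035,-0.02,-1,0.009,-0.035,-0.02,-1,0,0,-0.025,0,0,0,0,0,0,0,0,0]}}

```text
clock: 2.52
eef_pos: [539.1, -269.8, 221.6]
tcp_rot: [-3.141, 0.004, -0.432]
contact_force: [-0.3, -0.6, 0.8]
opening: 0.702
```

```bash
python3 - <<'E'
from h import *
a=grab_frame("scene");b=grab_frame("top");s=sense();e=s['eef_pos'];print(e,s['tcp_rot'])
print("tcp proj",proj("scene",e),proj("top",e))
c=lambda im,x,y:cv2.convertScaleAbs(cv2.resize(im[y:y+150,x:x+100],(400,600),interpolation=cv2.INTER_CUBIC),alpha=1.5,beta=20)
cv2.imwrite("pics/g1.png",np.hstack([c(a,175,150),c(b,385,170)]))
E
```

```text
[ 540.7026372  -269.71412865  224.24515905] [-3.14140543e+00 -7.99052521e-04 -4.31038029e-01]
tcp proj [[219.73317466 214.58585622]] [[440.28163202 239.42896873]]
```

View pics/g1.png

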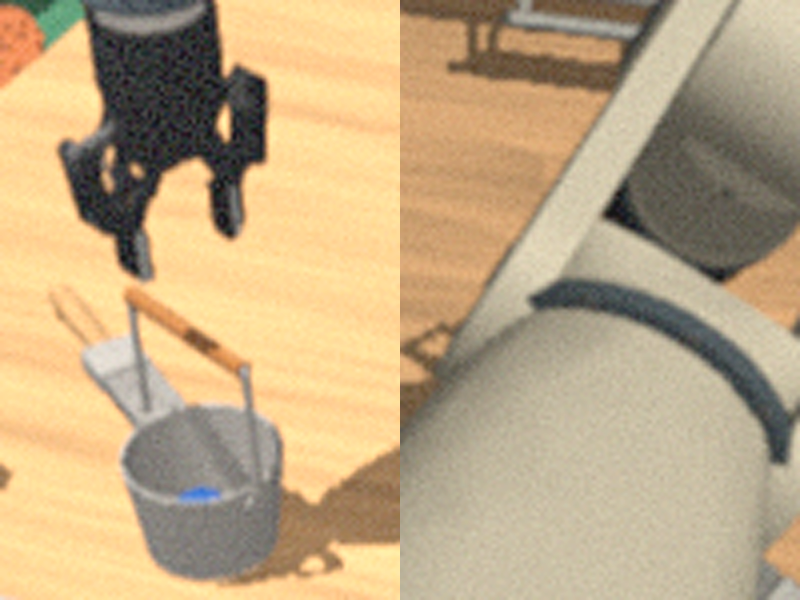

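The scene crop shows the fingers straddling the rod, with the fingertip midpoint at about (183,252) and the rod centre at about (188,330). The arm hides the pail in the top view. I'll go down and grip.

Emit:
{"api": "servo_tool", "payload": {"series": [0,-0.003,-0.02,0,0,0,-0.02,0,0,0,-0.018,0,0,0,-0.013,0,0,0,0,0,0,0,0,0]}}

```text
clock: 3.12
eef_pos: [540.9, -272.7, 153.4]
tcp_rot: [-3.142, -0.001, -0.431]
contact_force: [0.7, -0.3, -0.4]
opening: 0.706
```

Emit:
{"api": "servo_tool", "payload": {"series": [0,0,0,0,0,0,0,0,0,0,0,0,0,0,0,0,0,0,0,0,0,0,0,0,0,0,0,0,0,0,0,0], "gripper": 0.004, "newtons": 50}}

```text
clock: 3.78
eef_pos: [541.3, -273.6, 152.9]
tcp_rot: [-3.141, -0.002, -0.432]
contact_force: [2.4, 0.8, 5.4]
opening: 0.122
```

Emit:
{"api": "servo_tool", "payload": {"series": [0,0,0,0,0,0,0.004,0,0,0,0.008,0,0,0,0.012,0,0,0,0.016,0,0,0,0.016,0,0,0,0.016,0,0,0,0.016,0]}}

```text
clock: 4.45
eef_pos: [540.1, -273.3, 241.5]
tcp_rot: [3.142, 0.0, -0.432]
contact_force: [-0.1, 0.4, -1.9]
opening: 0.115
```

Emit:
{"api": "servo_tool", "payload": {"series": [0,0,0.016,0,0,0,0.016,0,0,0,0.016,0,0,0,0.012,0,0,0,0.006,0,0,0,0,0,0,0,0,0,0,0,0,0]}}

```text
clock: 5.12
eef_pos: [539.9, -273.1, 304.9]
tcp_rot: [-3.142, 0.002, -0.432]
contact_force: [-0.2, 0.4, -2.7]
opening: 0.121
```

```bash
python3 - <<'E'
from h import *
a=grab_frame("scene");s=sense();print(s['eef_pos'],s['tcp_rot'],s['opening'],s['contact_force'],s['wrist_torque'])
cv2.imwrite("pics/lift.png",cv2.convertScaleAbs(cv2.resize(a[100:300,150:350],(600,600),interpolation=cv2.INTER_CUBIC),alpha=1.4,beta=15))
E
```

```text
[ 539.87389881 -273.07555964  304.83691837] [-3.14149574e+00  1.85132684e-03 -4.31821937e-01] 0.12047362158156584 [ 0.39311004 -0.74763753 -3.06837974] [ 0.01490866 -0.01005334 -0.01772879]
```

View pics/lift.png

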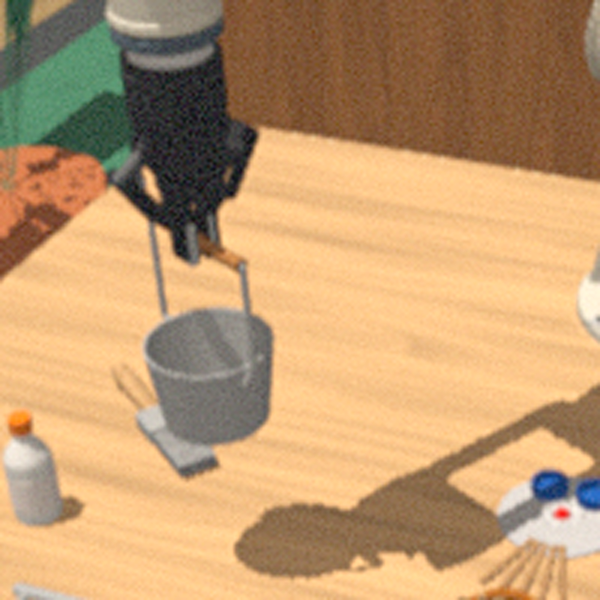

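The pail is held upright and clear of the table, and the glue and brush haven't moved. I'll carry it with a smooth ramp to a point 100 mm in front of the hook.

Emit:
{"api": "servo_tool", "payload": {"series": [-0.002,0.004,0,0.4,-0.003,0.008,0,0.7,-0.005,0.012,0,1.1,-0.006,0.016,0,1.5,-0.008,0.02,0,1.8,-0.008,0.02,0,1.8,-0.008,0.02,0,1.8,-0.008,0.02,0,1.8]}}

```text
clock: 5.83
eef_pos: [491.2, -151.4, 305.8]
tcp_rot: [-3.141, 0.0, -0.239]
contact_force: [-0.4, -0.0, -3.2]
opening: 0.121
```

Emit:
{"api": "servo_tool", "payload": {"series": [-0.008,0.02,0,1.8,-0.008,0.02,0,1.8,-0.008,0.02,0,1.8,-0.008,0.02,0,1.8,-0.008,0.02,0,1.8,-0.008,0.02,0,1.8,-0.008,0.02,0,1.8,-0.008,0.02,0,1.8]}}

```text
clock: 6.5
eef_pos: [426.8, 8.2, 305.9]
tcp_rot: [-3.141, 0.0, 0.013]
contact_force: [-0.2, 0.6, -2.7]
opening: 0.117
```

Emit:
{"api": "servo_tool", "payload": {"series": [-0.008,0.02,0,1.8,-0.008,0.02,0,1.8,-0.008,0.02,0,1.8,-0.008,0.02,0,1.8,-0.008,0.02,0,1.8,-0.007,0.016,0,1.6,-0.005,0.012,0,1.2,-0.004,0.009,0,0.8]}}

```text
clock: 7.17
eef_pos: [370.8, 144.9, 305.9]
tcp_rot: [-3.141, 0.0, 0.233]
contact_force: [0.2, 0.5, -2.7]
opening: 0.118
```

Emit:
{"api": "servo_tool", "payload": {"series": [-0.002,0.005,0,0.5,-0.001,0.002,0,0.3,0,0,0,0,0,0,0,0]}}

```text
clock: 7.5
eef_pos: [369.4, 150.4, 305.9]
tcp_rot: [3.141, -0.0, 0.243]
contact_force: [-0.4, 0.2, -1.7]
opening: 0.118
```

Emit:
{"api": "servo_tool", "payload": {"series": [0.006,0.0015,0,0,0.012,0.003,0,0,0.016,0.004,0,0,0.018,0.0045,0,0,0.018,0.0045,0,0,0.014,0.0035,0,0,0.008,0.002,0,0,0.005,0.0015,0,0]}}

```text
clock: 8.17
eef_pos: [468.0, 175.1, 305.5]
tcp_rot: [3.141, 0.0, 0.243]
contact_force: [0.3, 0.2, -2.8]
opening: 0.123
```

Emit:
{"api": "servo_tool", "payload": {"series": [0,0,-0.006,0,0,0,-0.01,0,0,0,-0.01,0,0,0,-0.004,0,0,0,0,0,0,0,0,0]}}

```text
clock: 8.67
eef_pos: [465.8, 175.1, 275.6]
tcp_rot: [3.142, 0.001, 0.244]
contact_force: [-0.5, -0.4, -2.9]
opening: 0.116
```

```bash
python3 - <<'E'
from h import *
a=grab_frame("scene");b=grab_frame("top");s=sense();e=s['eef_pos'];print(e,s['tcp_rot'],s['contact_force'])
y=s['tcp_rot'][2];u=np.array([-np.sin(y),np.cos(y),0]);g=e+[0,0,17]
print("rod ends,mid expected",proj("scene",[g+60*u,g-60*u,g]),proj("top",[g+60*u,g-60*u,g]))
c=lambda im,x,y:cv2.convertScaleAbs(cv2.resize(im[y:y+120,x:x+80],(400,600),interpolation=cv2.INTER_CUBIC),alpha=1.8,beta=25)
cv2.imwrite("pics/h1.png",np.hstack([c(a,365,165),c(b,180,180)]))
E
```

```text
[466.45221995 175.25154198 276.35184094] [-3.14151952e+00 -6.49282224e-04  2.43719973e-01] [-0.2065506  -1.11473116 -2.51718745]
rod ends,mid expected [[434.21173414 209.24860802]
 [380.51026178 206.53729435]
 [407.22664799 207.88851806]] [[195.74596709 242.49334199]
 [255.05306502 235.94683012]
 [225.45753702 239.21400834]]
```

View pics/h1.png

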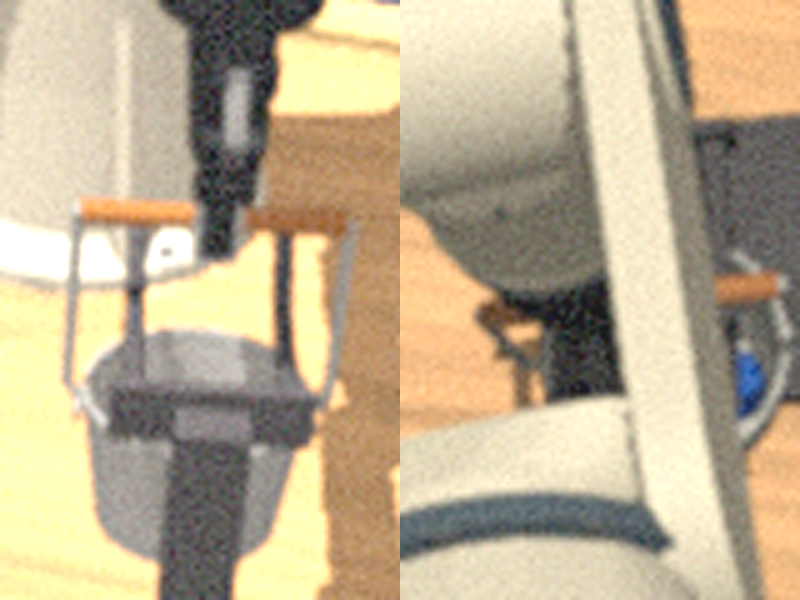

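The rod ends in the scene crop are at (78,210) and (355,222). The prongs cross under it at x≈135 and x≈283, so it is centred to about 3 mm, and the caps are still inside. I'll lower it now.

Emit:
{"api": "servo_tool", "payload": {"series": [0,0,-0.006,0,0,0,-0.008,0,0,0,-0.008,0,0,0,-0.008,0,0,0,-0.006,0,0,0,-0.002,0,0,0,0,0,0,0,0,0]}}

```text
clock: 9.43
eef_pos: [466.5, 175.2, 237.9]
tcp_rot: [3.142, 0.0, 0.244]
contact_force: [-0.1, 0.4, -2.3]
opening: 0.121
```

Emit:
{"api": "servo_tool", "payload": {"series": [0,0,-0.001,0,0,0,-0.001,0,0,0,0,0,0,0,0,0]}}

```text
clock: 9.77
eef_pos: [466.5, 175.2, 236.1]
tcp_rot: [-3.142, -0.0, 0.244]
contact_force: [-0.2, -0.5, -3.0]
opening: 0.121
```

Emit:
{"api": "servo_tool", "payload": {"series": [0,0,-0.001,0,0,0,-0.001,0,0,0,0,0,0,0,0,0]}}

```text
clock: 10.1
eef_pos: [466.4, 175.2, 233.9]
tcp_rot: [-3.142, 0.0, 0.244]
contact_force: [-1.6, 0.3, -2.8]
opening: 0.116
```

Emit:
{"api": "servo_tool", "payload": {"series": [0,0,-0.001,0,0,0,-0.001,0,0,0,0,0,0,0,0,0]}}

```text
clock: 10.43
eef_pos: [466.6, 175.2, 233.3]
tcp_rot: [-3.142, -0.001, 0.244]
contact_force: [-4.6, -2.1, 11.0]
opening: 0.115
```

Contact, with Fz at +11 N. I'll ease off 1 mm and open gently.

Emit:
{"api": "servo_tool", "payload": {"series": [0,0,0.001,0,0,0,0,0,0,0,0,0]}}

```text
clock: 10.68
eef_pos: [466.6, 175.2, 233.5]
tcp_rot: [-3.142, -0.001, 0.244]
contact_force: [-2.8, -0.9, 6.0]
opening: 0.119
```

Emit:
{"api": "servo_tool", "payload": {"series": [0,0,0,0,0,0,0,0,0,0,0,0,0,0,0,0], "gripper": 0.025}}

```text
clock: 11.02
eef_pos: [466.4, 175.2, 232.8]
tcp_rot: [3.142, 0.0, 0.244]
contact_force: [0.3, -0.6, -0.6]
opening: 0.295
```

Emit:
{"api": "servo_tool", "payload": {"series": [0,0,0,0,0,0,0,0,0,0,0,0,0,0,0,0,0,0,0,0,0,0,0,0], "gripper": 0.045}}

```text
clock: 11.52
eef_pos: [466.4, 175.2, 233.0]
tcp_rot: [3.142, -0.0, 0.244]
contact_force: [0.5, -0.3, 0.2]
opening: 0.529
```

```bash
python3 - <<'E'
from h import *
a=grab_frame("scene");s=sense();print(s['eef_pos'],s['opening'],s['contact_force'])
cv2.imwrite("pics/r1.png",cv2.convertScaleAbs(cv2.resize(a[165:315,345:495],(600,600),interpolation=cv2.INTER_CUBIC),alpha=1.8,beta=25))
E
```

```text
[466.39737728 175.18920482 232.96384024] 0.5245642351700728 [-0.67991957 -0.51764279 -0.02269767]
```

View pics/r1.png

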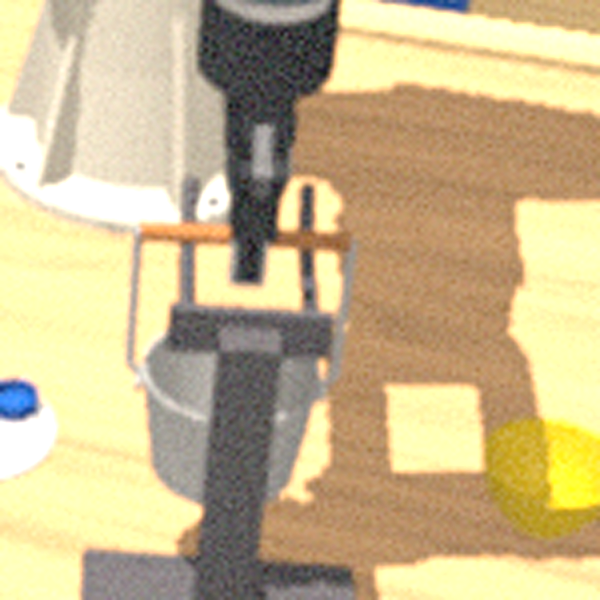

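The rod runs from (140,232) to (350,242), across both prongs and inside the tips at (190,180) and (308,187). The pail hangs with no force on the gripper. I'll withdraw straight up and then towards the robot.

Emit:
{"api": "servo_tool", "payload": {"series": [0,0,0.005,0,0,0,0.01,0,0,0,0.015,0,0,0,0.02,0,0,0,0.03,0,0,0,0.03,0,0,0,0.03,0,0,0,0.03,0]}}

```text
clock: 12.23
eef_pos: [466.1, 175.1, 405.6]
tcp_rot: [-3.141, -0.001, 0.244]
contact_force: [0.1, -0.2, -0.1]
opening: 0.53
```

Emit:
{"api": "servo_tool", "payload": {"series": [-0.015,0.03,0,0,-0.015,0.03,0,0,-0.015,0.03,0,0,-0.015,0.03,0,0,-0.015,0.03,0,0,-0.01,0.03,0,0,0,0.02,0,0,0,0.01,0,0]}}

```text
clock: 12.9
eef_pos: [380.6, 387.4, 403.9]
tcp_rot: [-3.141, -0.001, 0.246]
contact_force: [0.3, 0.2, -0.2]
opening: 0.528
```

Emit:
{"api": "servo_tool", "payload": {"series": [0,0,0,0,0,0,0,0,0,0,0,0,0,0,0,0,0,0,0,0,0,0,0,0,0,0,0,0,0,0,0,0]}}

```text
clock: 13.57
eef_pos: [381.5, 384.8, 403.0]
tcp_rot: [-3.142, -0.0, 0.243]
contact_force: [1.0, 0.2, -0.1]
opening: 0.529
```

```bash
python3 - <<'E'
from h import *
from rig import sense
f=[]
for i in range(11):
    a=grab_frame("scene")
    if i in(0,10): f.append(a)
b=grab_frame("top");print(sense()['clock'],sense()['qvel'].round(3))
d=cv2.absdiff(f[0],f[1])[200:300,370:440];print("diff pail region",d.mean(),cv2.absdiff(f[0],f[1])[300:400,100:170].mean())
c=lambda im,x,y:cv2.convertScaleAbs(cv2.resize(im[y:y+120,x:x+80],(400,600),interpolation=cv2.INTER_CUBIC),alpha=1.8,beta=25)
cv2.imwrite("pics/f1.png",np.hstack([c(f[1],365,195),c(b,185,180)]))
E
```

```text
14.1667 [ 0.    -0.    -0.001 -0.001 -0.002  0.001]
diff pail region 3.2295714285714285 3.2456666666666667
```

View pics/f1.png

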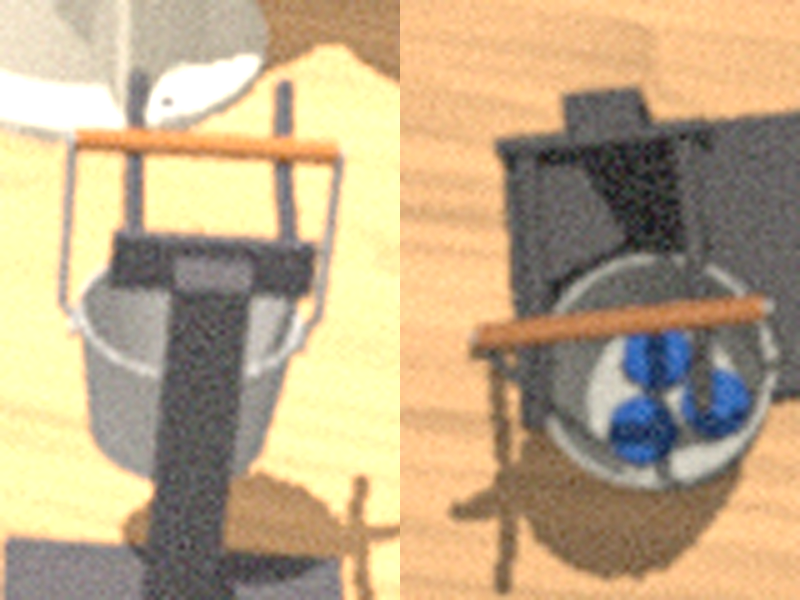

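The rod lies across both prongs and all three caps are inside. Over 0.5 s the pail region differs by 3.2, the same as the camera noise, so it is hanging still.

```bash
python3 - <<'E'
from h import *
b=cv2.GaussianBlur(grab_frame("top"),(5,5),0);a=cv2.GaussianBlur(cv2.imread("pics/top0.png"),(5,5),0)
d=cv2.absdiff(a,b)
for n,(x,y,r) in dict(fish=(315,290,35),cup=(319,198,18),tape=(321,239,16),glue=(505,266,16),bowl=(157,299,20),cap=(168,178,14),brush=(483,328,35)).items():
    print(n,d[y-r:y+r,x-r:x+r].mean().round(2),d[y-r:y+r,x-r:x+r].max())
sign_off()
E
```

```text
fish 0.79 4
cup 0.84 4
tape 0.87 6
glue 0.78 4
bowl 0.77 5
cap 0.8 5
brush 0.75 4
the job is handed in; nothing more can be done
```

The pail now hangs by its handle across both prongs of the hook, with all three blue caps still inside. The job was handed in at about 14 s on the robot's clock.

I gripped the handle at its centre with 50 N and lifted the pail level. I carried it around to the front of the hook, moved in over the prong tips and lowered it. Contact was light, with about 11 N at the wrist, and I then opened the gripper and backed the arm well clear.

**Last checks:**
- **Handle:** the last pictures show it across both prongs, inside the upturned tips.
- **Stillness:** over half a second the pail showed no change beyond camera noise.
- **Other things on the table:** the fish, cup, tape, glue, bowl, big cap and brush all matched the first top picture to within noise.

**Disagreements:** the estimates of the hook seat differed by up to 8 mm sideways and 2° in angle. I used a middle value, and the picture taken just before lowering showed the handle centred to about 3 mm. No check failed.

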